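# Load the bench incubator and fold its lid stay to close it

## Task

Raise the blue lid of the bench incubator until its folding stay locks and holds it up by itself, then set the green tube carrier upright on the chamber floor and let go of it. Then take the red knee bar, lift it slightly to ease the lid off the locked stay, fold the knee and let the lid down fully shut; never let the lid fall, never lever hard against the stay, and leave the other bench things where they are.

Things in the scene. Friction and masses are not known exactly. Their poses are not given: they have to be found in the camera images.
- chest: bench incubator, fixed: white open-topped chest 200 (x) x 240 (y) x 110 mm high; origin at the centre of its underside; x points away from its front (front with display faces the robot), y to its left, z up. Chamber: x -85 to +55, y -100 to +100 mm, floor 30 mm up, rim at 110 mm. Blue lid 220 wide, 180 deep, 12 mm thick, 0.8 kg. Folding two-link steel stay outside its left (+y) side
- lid_hinge (a point): middle of the lid's hinge line: chest frame x +85, y 0, z 110 mm; the line runs along the chest's y, turning about +y raises the lid's front edge. A spring in the hinge pulls the lid shut (with its weight about 0.8 N m, 4 N at the lid bar) and nothing slows its fall
- lid (a joint): lid angle, rad: 0 shut, grows as it opens. The stay pulls taut somewhere in 1.18 to 1.44 (its pins sit in slots, set differently each time) and is then a hard stop: creep up and stop by feel once the pull has grown by about 6 N. At this tug the knee drops past dead centre by its own weight; let the lid sink back 0.04 and it stands by itself. It may never come down faster than 1.6 rad/s
- cushion (a joint): strain of the stay: how far (m) its rubber-cushioned foot is drawn up (+, the lid or knee bar pulls) or pressed down (-), 0 unloaded, 30 N per mm. Never beyond 1.3 mm either way: levering the lid bar against the taut stay with about 14 N, or dragging the knee bar hard off its circle, is too much
- lid_bar (a point): middle of the black round grip bar at the lid's front edge: 12 mm thick, 120 mm long, along the chest's y, 42 mm in front of the lid edge, 222 mm from the hinge line and 6 mm above the hinge plane (lid shut, chest frame: -137, 0, 116 mm). It turns between the fingers, so the hand can point down through the whole lift
- knee_bar (a point): middle of the red turning sleeve on the knee bar, a round bar along the chest's y sticking out left from the knee: 14 mm thick, 55 mm long, 186 mm left of the chest's mid-plane (66 mm outside its wall), so a hand above it clears the lid. It moves on a 74 mm circle about the stay foot's axis: locked, 53-62 mm above and 40-52 mm behind (+x) the foot; lid shut, 73 mm in front (-x), -8 to 18 above
- stay_foot (a point): pivot of the stay's lower link, a dark boss: chest frame x -9, y 131, z 74 to 86 mm (bolted anywhere in an upright slot). To fold, draw the red knee bar up and forward on its circle about this pivot's y axis: about 5 N lifts the lid 0.03 rad to dead centre; beyond, the lid (up to 15 N) pushes the bar on forward: hold it and follow the circle slowly until the lid is shut
- chamber (a point): point on the chamber floor where the carrier may stand: chest frame x -45, y 0, z 30 mm; axes as the chest. Set there, the hand clears the open lid
- carrier: green tube carrier with four capped tubes: base 60 (x) x 90 (y) x 30 mm, upright grip tab on its middle 30 (x) x 12 (y) mm reaching up to 70 mm; about 0.18 kg; origin at the centre of its underside. Pinch the tab across y. It must stand on the chamber floor wholly inside
- tube_rack: blue tube rack, 120 x 70 x 30 mm, with capped tubes; a bystander, leave it where it is; origin at the centre of its underside
- tip_box: clear tip box with a red-pink top, 120 x 85 x 60 mm; a bystander, leave it where it is; origin at the centre of its underside
- reagent: amber bottle, 60 mm across, 120 mm tall; a bystander, leave it where it is; origin at the centre of its underside
- buffer: jar with blue cap, 54 mm across, 100 mm tall; a bystander, leave it where it is; origin at the centre of its underside
- beaker: closed glass pot, 66 mm across, 80 mm tall; a bystander, leave it where it is; origin at the centre of its underside
- pipette: grey hand pipette lying flat, about 195 mm long, 28 mm high; a bystander, leave it where it is; origin at the centre of its underside
- timer: white bench timer, 60 x 70 x 22 mm; a bystander, leave it where it is; origin at the centre of its underside
Things that resemble listed ones, but are neither listed nor needed, are in the scene too. Several things look just like the carrier: the one meant starts nearest to the robot's base.

How it is judged:
On the way, in this order (a step that is already met when the one before it is completed fails the run):
1. the lid stands open by itself on the locked stay, nobody holding it (value of joint lid above 1.05 rad and contact force between the fingers and chest below 0.3 N), for 0.5 s.
2. the carrier stands released on the chamber floor with the lid still standing open (x of carrier in the frame of chamber between -0.04 and 0.08 m and y of carrier in the frame of chamber between -0.1 and 0.1 m and z of carrier in the frame of chamber below 0.008 m and angle between carrier's own z axis and vertical below 0.12 rad and value of joint lid above 1.05 rad and contact force between the fingers and carrier below 0.3 N), for 0.2 s.
3. the stay is folded and the lid on its way down in the robot's hold (value of joint lid between 0.2 and 0.9 rad and contact force between the fingers and chest above 0.5 N), for 0.1 s.
At the end, for the whole second after the job is handed in: The lid is shut (joint below 0.03 rad) and at rest, and the carrier stands upright (within 0.12 rad) on the chamber floor (within 8 mm), wholly inside, at rest and released (x of carrier in the frame of chamber between -0.04 and 0.08 m and y of carrier in the frame of chamber between -0.1 and 0.1 m and z of carrier in the frame of chamber below 0.008 m and angle between carrier's own z axis and vertical below 0.12 rad and value of joint lid below 0.03 rad and velocity of joint lid between -0.05 and 0.05 rad/s and linear speed of carrier below 0.02 m/s); the robot touches nothing.
It fails at once if the stay is strained: its cushioned foot is pulled or pressed by more than 1.3 mm (value of joint cushion above 0.0013 m or value of joint cushion below -0.0013 m).
It fails at once if the lid falls or is thrown shut faster than 1.6 rad/s (velocity of joint lid below -1.6 rad/s).
It fails at once if the carrier is tipped over by more than 0.6 rad (angle between carrier's own z axis and vertical above 0.6 rad).
It fails at once if a bystander (blue tube rack, tip box, bottle, jar, glass pot, pipette, timer) is shifted by more than 20 mm (distance of any of tube_rack, tip_box, reagent, buffer, beaker, pipette, timer from where it was at the start of the episode above 0.02 m).
It also fails if it takes over 72 s, if anything falls off the work surface, if the arm or the gripper's body presses on something with over 40 N, if the wrist force passes 120 N, or if a joint passes its speed limit or range.

## Robot

A 6-joint arm with a two-finger parallel gripper is mounted at the origin on the work surface. World frame = base frame: x ahead of the robot, y to its left, z up, the work surface at z = 0. Lengths are in m, angles in rad, forces in N, time in s.
With the tool pointing down it reaches from about 0.25 to 0.725 m from the base axis. Payload 4 kg.
Tool frame: the origin (TCP) lies on the centre line of the jaws, within the pads' length; the fingertips stand 22 mm ahead of it and the grasp point (between the pads) lies 3 mm ahead of it; z points along the fingers, y is the line along which they close (so a half turn about z gives the same grasp; the last joint's range is limited). The gripper opens to 85 mm and grips with 20 to 120 N. Pads are 22 mm wide; open, the fingers measure 114 mm over their backs; the gripper's body (76 mm by 85 mm) begins 54 mm behind the grasp point. The pads swing forward as they close: fully open they stand 13 mm farther back than shut.
Start: joints at [-1.224, 0.241, 0.005, 1.335, 0, 1.571], TCP at [0.17, -0.47, 0.253] pointing down, gripper open.
Joint ranges: [-2.72, 2.72], [-1.05, 1.87], [-1.09, 1.28], [-1.99, 2.15], [-1.42, 1.44], [-3.14, 3.14]. Speed limits (rad/s): [2.79, 2.79, 3.14, 3.14, 3.14, 3.14].

## Interface

Orientations are given as a unit quaternion [x, y, z, w].
In Python, from workcell import bot gives the robot as it stands.
- The arm moves only by the shell command python3 -m inch 'ROWS'. ROWS is JSON, one flat list of numbers, 7 for each row, row after row: the shift along the world's x, y, z in mm, then the turn, a rotation vector about the world's x, y, z in rad, then the opening in per cent of the stroke, from 0 (shut) to 100 (fully open). A call has 1 to 8 rows; each row is the pose to reach, as a shift and turn from the pose commanded when the call began; what a row does not reach only later rows make up. A row lasts 1/12 s, in which the tool goes at most 41.7 mm and 7.16 degrees, less where a joint would pass 70% of its speed; a pose out of reach is approached as far as the arm can. A call with a gripper value outside its range is refused whole. The fingers move at their own pace and stop on an object; the grip force is fixed at half the most. Time passes only in rows, so rows that repeat a pose let the fingers close. It gives the time, the measured TCP pose, the force, the opening and the grip force at its end, in the units of the state.
- bot.get_obs(): the state, without advancing time (a new reading comes with each control period).
- bot.camera(name): name is "scene" or "top"; returns the picture (480x640x3 uint8, blue, green, red); there is no depth.
- bot.camera_info(name): a dict with "intrinsics" (3x3 intrinsics, pixels), "camera_from_world" (4x4, takes a point from world to camera coordinates). Camera axes: x right, y down, z forward; pixel columns grow to the right and rows downward; lengths in m; the calibration is good to about 2 mm. A picture is of the moment at which its call begins. camera_info takes no time and is no camera call.
- bot.job_done(): hands the job in; it is judged then, once.
Trained networks look in the newest picture that a camera, given by its name, has taken for a name from the list of things; names that differ only in an ending like _2 or _b are one class to them, and where a whole thing is asked for, a point or a joint stands for the part that bears it (a point fixed in the world has none). Each returns a list of dicts, best first, with "confidence" (0 to 1); they miss things now and then, are a little off and sometimes report something else, mostly with a low value. They report only what shows in the picture. A call takes as long as a camera call. They do not tell look-alikes from the thing itself.
- bot.silhouettes(camera, target): "mask" (480x640 bool, what is visible of it) and "uv" ([column, row] in pixels, amid what is visible of it).
- bot.spot_point(camera, target): "uv" ([column, row] in pixels: a listed point, or the origin of a listed thing).
The state is a dict: "clock": time; "joint_pos": joint angles; "joint_vel": joint speeds; "tau": joint torques, N m; "eef_pos": TCP position; "tool_rot": TCP orientation; "ft_force": force on the tool from outside, world axes, zero at the start; "ft_torque": the same for the moment, N m; "grip_width": finger opening in m; "grasp_force": force on a finger pad.
Only numpy, scipy, OpenCV 4.12 (cv2) and the standard library are available. Lean on these libraries where they do the work, as an engineer would, in place of code of your own. Each camera call takes 0.05 s, during which the arm holds its last target. There are 200 camera calls.

## Working session

There is one attempt and no reset: what is moved stays moved. The work goes in short steps, Python scripts to look and compute and a shell command to move; the robot and the scene stay as the last step left them, time stands still between calls to the robot, and variables do not carry over. Pictures are saved under pics/ and viewed, at most 10 in all, crops included, and the job is handed in when it is done.

```bash
mkdir -p pics; ls
python3 - <<'E'
from workcell import bot
import cv2
for c in("scene","top"):
    cv2.imwrite(f"pics/{c}0.png",bot.camera(c))
    i=bot.camera_info(c);print(i["intrinsics"],i["camera_from_world"])
    for t in("chest","lid_hinge","lid_bar","knee_bar","stay_foot","chamber","carrier"):
        print(c,t,[(round(d["confidence"],2),[round(float(x),1) for x in d["uv"]]) for d in bot.spot_point(c,t)])
print(bot.get_obs())
E
```

```text
pics
[[464.65558171   0.         324.40922418]
 [  0.         464.65558171 239.24704151]
 [  0.           0.           1.        ]] [[ 0.72650496  0.68696852  0.01627249 -0.43555489]
 [ 0.51770827 -0.53162488 -0.67033808 -0.18487105]
 [-0.4518503   0.49542834 -0.74187739  1.74628272]
 [ 0.          0.          0.          1.        ]]
scene chest [(0.97, [298.8, 294.7]), (0.59, [199.8, 315.0])]
scene lid_hinge [(0.84, [317.8, 290.9])]
scene lid_bar [(0.67, [270.9, 247.2])]
scene knee_bar [(0.65, [326.1, 232.5])]
scene stay_foot [(0.65, [329.4, 255.2]), (0.51, [186.3, 368.7])]
scene chamber []
scene carrier [(0.92, [377.5, 168.7]), (0.85, [358.1, 205.4]), (0.82, [413.2, 179.2]), (0.3, [324.1, 231.8])]
[[561.50174602   0.         327.6443124 ]
 [  0.         561.50174602 244.17731192]
 [  0.           0.           1.        ]] [[-2.28789243e-02 -9.99737972e-01  7.35708862e-04  7.82127190e-02]
 [-9.75331529e-01  2.21587586e-02 -2.19630139e-01  5.59201401e-01]
 [ 2.19556288e-01 -5.74246138e-03 -9.75582934e-01  1.39592911e+00]
 [ 0.00000000e+00  0.00000000e+00  0.00000000e+00  1.00000000e
[... 312 characters left out ...]
.7])]
{'clock': 0.8, 'joint_pos': array([-1.22399230e+00,  2.40540478e-01,  5.02107610e-03,  1.33519739e+00,
       -2.19379091e-06,  1.57081310e+00]), 'joint_vel': array([-0.00085179, -0.00095851, -0.00215707, -0.00140354, -0.0009584 ,
       -0.00026623]), 'tau': array([-3.34994411e-04, -3.72152889e+01,  2.52678144e+01,  9.69393404e-04,
       -1.87670935e-05,  3.13330737e-06]), 'eef_pos': array([ 0.16994962, -0.47024118,  0.25334429]), 'tool_rot': array([9.85004950e-01, 1.72526076e-01, 5.78153278e-06, 3.93625532e-05]), 'ft_force': array([0.51069953, 0.42956546, 0.27247827]), 'ft_torque': array([-0.02147243, -0.09826976, -0.03581454]), 'grasp_force': 0.0, 'grip_width': 0.08525983095830507}
```

View pics/scene0.png

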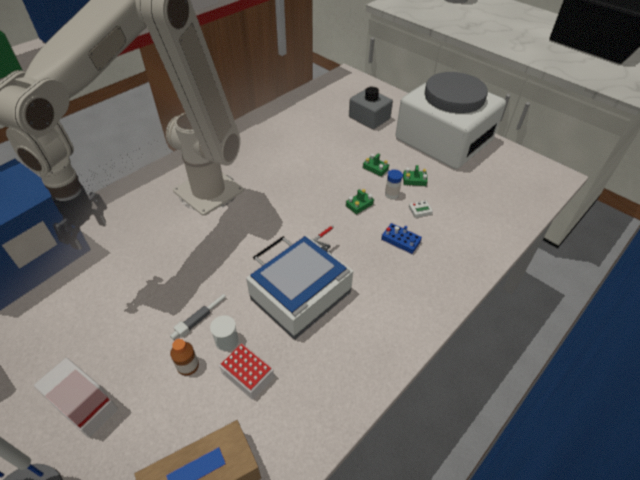

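View pics/top0.png

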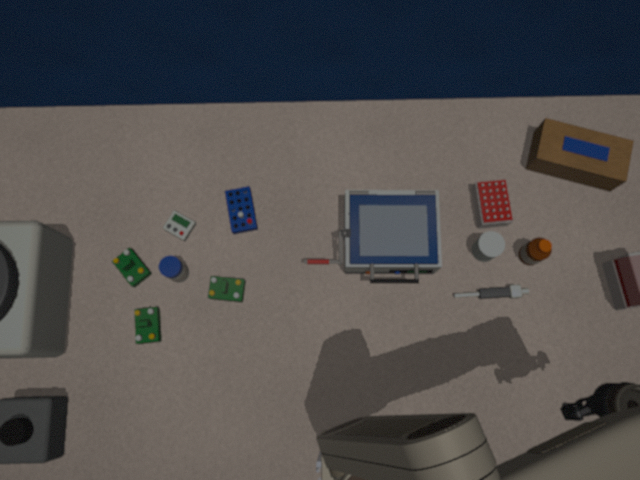

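The scene view shows the lid bar at (270,247), the red knee bar at (325,232) and green carriers at (359,202), (376,164) and (415,177). In the top view the carriers are at (227,289), (131,267) and (147,325), the chest at (392,232) and the red bar at (317,261). Next I'll work out their positions.

```bash
cat > h.py <<'E'
import numpy as np,cv2
from workcell import bot
from scipy.optimize import least_squares
C={c:(np.array(bot.camera_info(c)["intrinsics"]),np.array(bot.camera_info(c)["camera_from_world"])) for c in("scene","top")}
def proj(c,P):
    K,T=C[c];q=(np.atleast_2d(P)@T[:3,:3].T+T[:3,3])@K.T;return q[:,:2]/q[:,2:]
def onz(c,uv,z):
    K,T=C[c];o=-T[:3,:3].T@T[:3,3];d=T[:3,:3].T@np.linalg.solve(K,[*uv,1]);return o+d*(z-o[2])/d[2]
def tri(a,b):
    return least_squares(lambda P:np.r_[proj("scene",P)[0]-a,proj("top",P)[0]-b],onz("top",b,.1)).x
E
python3 - <<'E'
from h import *
np.set_printoptions(precision=4,suppress=True)
im=bot.camera("top")
for uv in[(227,289),(131,267),(147,325)]:
    p=onz("top",uv,.03);print("carrier",p,np.hypot(*p[:2]))
print("lidbar",tri((270.9,247.2),(392.7,279)),onz("top",(392.7,279),.116),onz("top",(392.7,276),.116))
print("knee",tri((326,232.3),(317,261.5)))
for n,cc in(("lid",None),):
    for c in("scene","top"):
        bot.camera(c)
        for t in("lid","chest"):
            for d in bot.silhouettes(c,t)[:2]:
                m=d["mask"].astype(np.uint8);r=cv2.minAreaRect(cv2.findNonZero(m));print(c,t,round(d["confidence"],2),m.sum(),cv2.boxPoints(r).round(1).tolist())
im=bot.camera("top")
a=cv2.resize(im[265:315,190:270],(800,500),interpolation=cv2.INTER_CUBIC);
b=cv2.resize(im[170:300,290:460],None,fx=4.6,fy=4.6,interpolation=cv2.INTER_CUBIC)
cv2.imwrite("pics/car.png",a);cv2.imwrite("pics/chest.png",b)
E
```

```text
carrier [0.4542 0.3304 0.03  ] 0.5617033455961944
carrier [0.5183 0.5838 0.03  ] 0.7806967277589898
carrier [0.3656 0.5345 0.03  ] 0.6476228217487485
lidbar [ 0.4581 -0.0918  0.1145] [ 0.4571 -0.0925  0.116 ] [ 0.4646 -0.0929  0.116 ]
knee [0.5132 0.0945 0.0787]
scene lid 0.61 3936 [[243.0, 269.0], [295.0, 217.0], [346.0, 268.0], [294.0, 320.0]]
scene lid 0.17 185 [[312.5, 247.10000610351562], [313.79998779296875, 224.89999389648438], [332.20001220703125, 226.0], [330.8999938964844, 248.1999969482422]]
scene chest 0.93 6981 [[230.5, 276.5], [310.29998779296875, 207.39999389648438], [369.8999938964844, 276.20001220703125], [290.1000061035156, 345.29998779296875]]
scene chest 0.44 408 [[383.20001220703125, 197.60000610351562], [388.5, 167.6999969482422], [403.20001220703125, 170.3000030517578], [397.8999938964844, 200.1999969482422]]
top lid 0.65 6343 [[345.0, 195.0], [436.0, 195.0], [436.0, 283.0], [345.0, 283.0]]
top lid 0.43 607 [[161.0, 227.60000610351562], [173.0, 207.60000610351562], [197.3000030517578, 222.1999969482422], [185.3000030517578, 242.1999969482422]]
top chest 0.82 8855 [[305.0, 189.0], [441.0, 189.0], [441.0, 284.0], [305.0, 284.0]]
```

View pics/car.png

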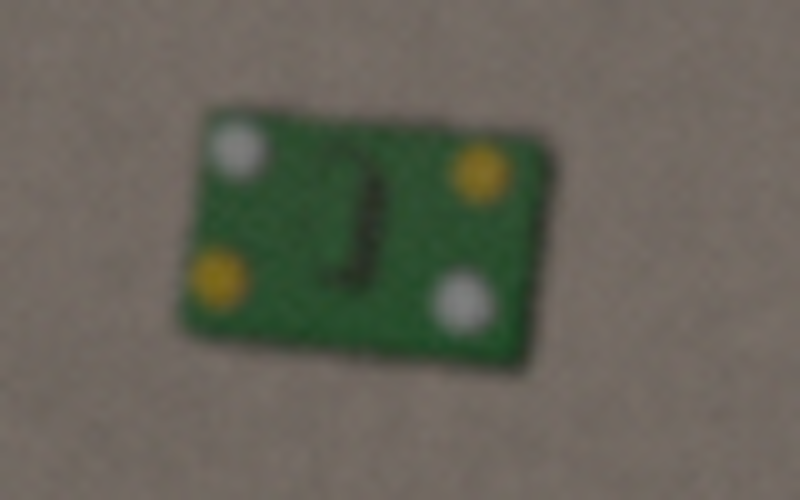

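View pics/chest.png

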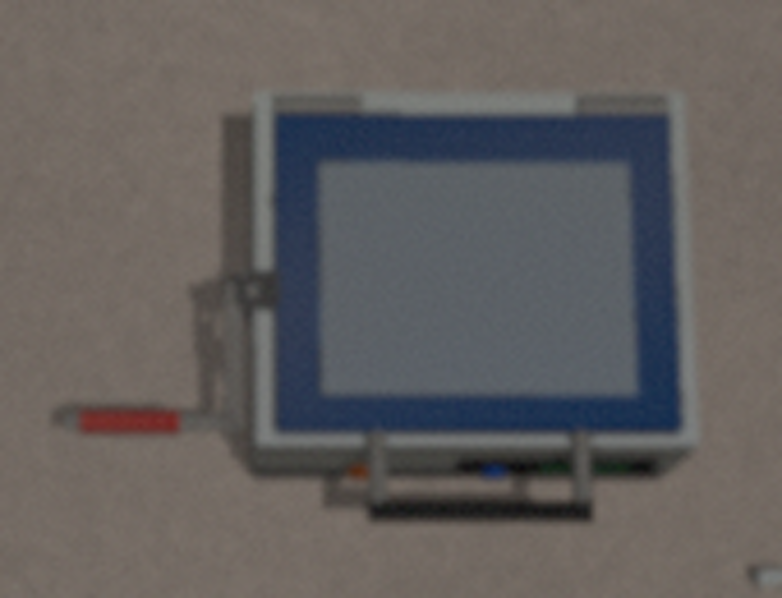

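The crop shows the chosen carrier at (227,289) with its tab near upright in the picture and the base's long side tilted about 5°. The chest crop shows lid corners (275,115), (668,112), (681,430) and (277,432), the bar (370..592,511) and the red sleeve (79..180,421).

Run:
```python
from h import *
np.set_printoptions(precision=4,suppress=True)
uv=np.array([(275,115),(668,112),(681,430),(277,432),(370,511),(592,511),(481,511)])/4.6-.4+[290,170]
L=np.array([(.085,.11,.122),(.085,-.11,.122),(-.095,-.11,.122),(-.095,.11,.122),(-.137,.06,.118),(-.137,-.06,.118),(-.137,0,.118)])
def W(p,L):
    c,s=np.cos(p[2]),np.sin(p[2]);return L@np.array([[c,s,0],[-s,c,0],[0,0,1]])+[p[0],p[1],0]
su=np.array([[270.9,247.2]])
f=lambda p:(proj("top",W(p,L))-uv).ravel()
r=least_squares(f,[.6,-.09,0]);print("chest",r.x,f(r.x).reshape(-1,2))
for p in [(85,0,110),(-137,0,116),(-45,0,30),(-9,131,80),(-82,186,85)]:
    P=W(r.x,np.array([p])/1000);print(p,P,proj("scene",P),proj("top",P))
# knee from sleeve ends & triangulation
k=np.array([129,421])/4.6-.4+[290,170];print("knee px",k,[onz("top",k,z) for z in(.07,.08,.09)])
# carrier corners (base top z=.03)
q=np.array([(208,108),(552,135),(528,372),(183,335)])/10-.45+[190,265]
Q=np.array([onz("top",u,.03) for u in q]);print(Q,Q.mean(0),np.linalg.norm(np.diff(Q,axis=0),axis=1))
d=Q[0]-Q[1]+Q[3]-Q[2];print("carrier y-axis angle from +y",np.arctan2(-d[0],d[1]))
```

```text
chest [ 0.5895 -0.0985 -0.0205] [[-0.813  -0.6129]
 [ 0.3932 -0.1363]
 [ 0.8066  0.4297]
 [-0.479   0.1891]
 [-0.2399  0.0676]
 [ 0.2929 -0.0406]
 [ 0.0278  0.0135]]
(85, 0, 110) [[ 0.6745 -0.1003  0.11  ]] [[319.925  290.2719]] [[391.3674 195.3385]]
(-137, 0, 116) [[ 0.4525 -0.0957  0.116 ]] [[268.1004 246.6801]] [[394.0985 280.8273]]
(-45, 0, 30) [[ 0.5445 -0.0976  0.03  ]] [[289.7822 281.1094]] [[389.3395 251.4977]]
(-9, 131, 80) [[0.5832 0.0326 0.08  ]] [[328.2316 254.1183]] [[340.1937 233.9087]]
(-82, 186, 85) [[0.5113 0.0891 0.085 ]] [[323.9511 231.6366]] [[318.7721 261.4381]]
knee px [317.6435 261.1217] [array([0.5151, 0.0922, 0.07  ]), array([0.5132, 0.092 , 0.08  ]), array([0.5112, 0.0919, 0.09  ])]
[[0.4913 0.3747 0.03  ]
 [0.4821 0.2844 0.03  ]
 [0.42   0.2901 0.03  ]
 [0.4317 0.3798 0.03  ]] [0.4563 0.3322 0.03  ] [0.0907 0.0623 0.0905]
carrier y-axis angle from +y -0.1156042345880158
```

Chest, knee bar and carrier agree with the sizes given. The carrier at (227,289) is nearest the base (0.56 m, against 0.65 and 0.78). I'll move over the lid bar.

```bash
python3 -m inch '[188,250,0,0,0,0.8,41,188,250,0,0,0,0.8,41,188,250,0,0,0,0.8,41,188,250,0,0,0,0.8,41,188,250,0,0,0,0.8,41,188,250,0,0,0,0.8,41,188,250,0,0,0,0.8,41,188,250,0,0,0,0.8,41]'
```

```text
clock: 1.87
eef_pos: [0.3597, -0.2171, 0.2536]
tool_rot: [0.839, 0.545, 0.001, 0.0]
ft_force: [-0.5, -1.0, 0.3]
grip_width: 0.0347
grasp_force: 0.0
```

```bash
python3 -m inch '[93,122,0,0,0,0.4,41,93,122,0,0,0,0.4,41,93,122,0,0,0,0.4,41,93,122,0,0,0,0.4,41,93,122,-60,0,0,0.4,41,93,122,-75,0,0,0.4,41,93,122,-75,0,0,0.4,41,93,122,-75,0,0,0.4,41]'
python3 - <<'E'
from h import *
im=bot.camera("top");o=bot.get_obs();print(o["eef_pos"],o["tool_rot"],o["ft_force"],proj("top",o["eef_pos"]))
im2=bot.camera("scene")
a=cv2.resize(im[225:325,345:445],(400,400),interpolation=3);b=cv2.resize(im2[190:290,220:320],(400,400),interpolation=3)
cv2.imwrite("pics/bar.png",np.hstack([a,b]))
E
```

```text
clock: 2.53
eef_pos: [0.4494, -0.0977, 0.1772]
tool_rot: [0.715, 0.699, -0.001, -0.002]
ft_force: [-0.2, -0.7, -0.1]
grip_width: 0.035
grasp_force: 0.0
[ 0.45101991 -0.09837645  0.1790489 ] [ 7.15640135e-01  6.98469159e-01 -9.08350747e-05 -1.51803082e-04] [-0.29623247  0.40264181  1.21206753] [[398.37239269 277.2520951 ]]
```

View pics/bar.png

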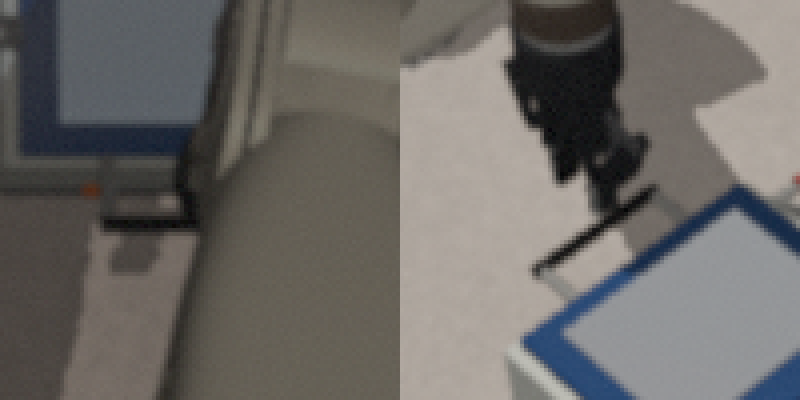

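The fingers stand over the middle of the bar (scene crop 596,229). I'll descend and close.

```bash
python3 -m inch '[1,2,-20,0,0,0,41,1,2,-40,0,0,0,41,1,2,-60,0,0,0,41,1,2,-60,0,0,0,41,1,2,-60,0,0,0,0,1,2,-60,0,0,0,0,1,2,-60,0,0,0,0,1,2,-60,0,0,0,0]'
```

```text
clock: 3.3
eef_pos: [0.4538, -0.0969, 0.1207]
tool_rot: [0.716, 0.698, 0.001, 0.002]
ft_force: [-0.8, -0.5, 7.2]
grip_width: 0.01
grasp_force: 58.8
```

```bash
python3 -m inch '[0,0,0,0,0,0,0,0,0,0,0,0,0,0,0,0,0,0,0,0,0]'
```

```text
clock: 3.55
eef_pos: [0.4538, -0.0969, 0.1207]
tool_rot: [0.716, 0.698, 0.001, 0.002]
ft_force: [-0.9, -0.6, 7.0]
grip_width: 0.0101
grasp_force: 58.9
```

```bash
python3 -m inch '[1,0,17,0,0,0,0,3.4,0,33,0,0,0,0,7,0,49.5,0,0,0,0,11.7,0,65,0,0,0,0,17.5,0,81,0,0,0,0,24.7,-0.5,96,0,0,0,0,33,-0.7,110.5,0,0,0,0,42,-0.8,124,0,0,0,0]'
```

```text
clock: 4.22
eef_pos: [0.4919, -0.0978, 0.2422]
tool_rot: [0.716, 0.698, -0.003, -0.001]
ft_force: [-2.2, -2.9, -7.5]
grip_width: 0.0099
grasp_force: 58.2
```

```bash
python3 -m inch '[10.4,-0.2,13.4,0,0,0,0,21.6,-0.4,25.7,0,0,0,0,33.8,-0.7,37.2,0,0,0,0,46.7,-1,47.6,0,0,0,0,57.6,-1.2,55.3,0,0,0,0,65,-1.4,60,0,0,0,0,74.7,-1.6,65.6,0,0,0,0,74.7,-1.6,65.6,0,0,0,0]'
```

```text
clock: 4.88
eef_pos: [0.5668, -0.0996, 0.3126]
tool_rot: [0.716, 0.698, -0.001, 0.001]
ft_force: [-13.1, -0.8, 16.3]
grip_width: 0.0096
grasp_force: 61.3
```

```bash
python3 -m inch '[-1,0,2,0,0,0,0,-1,0,2,0,0,0,0,-1,0,2,0,0,0,0]';python3 -c "
from h import *
o=bot.get_obs();print(o['eef_pos'],o['ft_force'],o['ft_torque'])"
```

```text
clock: 5.13
eef_pos: [0.5661, -0.0995, 0.3123]
tool_rot: [0.716, 0.698, -0.001, 0.001]
ft_force: [-7.1, -2.5, 7.9]
grip_width: 0.0094
grasp_force: 60.5
[ 0.56614906 -0.09951237  0.31232659] [-7.13389197 -2.47527836  7.9328412 ] [-0.44726915  1.24324263 -0.05653279]
```

```bash
python3 -m inch '[4,0,4,0,0,0,0,8,-0.1,6,0,0,0,0,12,-0.2,8,0,0,0,0,16,-0.3,10,0,0,0,0,19,-0.4,11.5,0,0,0,0,19,-0.4,11.5,0,0,0,0,19,-0.4,11.5,0,0,0,0]'
```

```text
clock: 5.72
eef_pos: [0.585, -0.1, 0.322]
tool_rot: [0.716, 0.698, -0.002, -0.001]
ft_force: [-6.4, -3.1, 2.7]
grip_width: 0.0094
grasp_force: 60.0
```

```bash
cat > chk.py <<'E'
import sys
from h import *
o=bot.get_obs();p=o["eef_pos"];f=o["ft_force"]
r=np.array([p[0]-.6758,p[2]-.1157]);r/=np.hypot(*r);t=np.array([r[1],-r[0]])
ft=f[[0,2]]@t;print("a-.027=%.3f tang=%.2f rad=%.2f fy=%.1f"%(np.arctan2(r[1],-r[0])-.027,ft,f[[0,2]]@r,f[1]),p.round(4))
sys.exit(ft<-float(sys.argv[1]))
E
python3 chk.py 9 && python3 -m inch '[1.4,0,0.5,0,0,0,0,2.8,0,1.1,0,0,0,0,2.8,0,1.1,0,0,0,0]' >/dev/null && python3 chk.py 9 && python3 -m inch '[1.4,0,0.5,0,0,0,0,2.8,0,1.1,0,0,0,0,2.8,0,1.1,0,0,0,0]' >/dev/null && python3 chk.py 9 && python3 -m inch '[1.4,-0.1,0.5,0,0,0,0,2.8,-0.1,1,0,0,0,0,2.8,-0.1,1,0,0,0,0]' >/dev/null && python3 chk.py 9 && python3 -m inch '[1.4,-0.1,0.5,0,0,0,0,2.8,-0.1,1,0,0,0,0,2.8,-0.1,1,0,0,0,0]' >/dev/null && python3 chk.py 9
```

```text
a-.027=1.129 tang=-4.80 rad=5.03 fy=-3.1 [ 0.585 -0.1    0.322]False
```

```bash
sed -i 's/sys.exit(\(.*\))$/sys.exit(int(\1))/' chk.py
python3 chk.py 9 && python3 -m inch '[1.4,0,0.5,0,0,0,0,2.8,0,1.1,0,0,0,0,2.8,0,1.1,0,0,0,0]' >/dev/null && python3 chk.py 9 && python3 -m inch '[1.4,0,0.5,0,0,0,0,2.8,0,1.1,0,0,0,0,2.8,0,1.1,0,0,0,0]' >/dev/null && python3 chk.py 9 && python3 -m inch '[1.4,-0.1,0.5,0,0,0,0,2.8,-0.1,1,0,0,0,0,2.8,-0.1,1,0,0,0,0]' >/dev/null && python3 chk.py 9 && python3 -m inch '[1.4,-0.1,0.5,0,0,0,0,2.8,-0.1,1,0,0,0,0,2.8,-0.1,1,0,0,0,0]' >/dev/null && python3 chk.py 9
```

```text
a-.027=1.129 tang=-4.80 rad=5.03 fy=-3.1 [ 0.585 -0.1    0.322]
a-.027=1.141 tang=-4.69 rad=6.54 fy=-2.3 [ 0.5875 -0.1     0.3231]
a-.027=1.154 tang=-4.69 rad=6.18 fy=-3.4 [ 0.5901 -0.1001  0.3242]
a-.027=1.166 tang=-5.76 rad=6.71 fy=-3.3 [ 0.5927 -0.1001  0.3253]
a-.027=1.184 tang=-3.70 rad=7.70 fy=-2.3 [ 0.5964 -0.1002  0.3271]
```

```bash
python3 -m inch '[1.4,-0.1,0.5,0,0,0,0,2.9,-0.1,1.2,0,0,0,0,2.9,-0.1,1.2,0,0,0,0]' >/dev/null && python3 chk.py 8.5 && python3 -m inch '[1.4,-0.1,0.5,0,0,0,0,2.9,-0.1,1.2,0,0,0,0,2.9,-0.1,1.2,0,0,0,0]' >/dev/null && python3 chk.py 8.5 && python3 -m inch '[1.4,-0.1,0.5,0,0,0,0,2.9,-0.1,1.1,0,0,0,0,2.9,-0.1,1.1,0,0,0,0]' >/dev/null && python3 chk.py 8.5 && python3 -m inch '[1.4,-0.1,0.5,0,0,0,0,2.9,-0.1,1,0,0,0,0,2.9,-0.1,1,0,0,0,0]' >/dev/null && python3 chk.py 8.5 && python3 -m inch '[1.4,-0.1,0.5,0,0,0,0,2.9,-0.1,0.9,0,0,0,0,2.9,-0.1,0.9,0,0,0,0]' >/dev/null && python3 chk.py 8.5 && python3 -m inch '[1.4,-0.1,0.5,0,0,0,0,2.9,-0.1,0.9,0,0,0,0,2.9,-0.1,0.9,0,0,0,0]' >/dev/null && python3 chk.py 8.5
```

```text
a-.027=1.198 tang=-4.24 rad=6.88 fy=-3.1 [ 0.5992 -0.1002  0.3282]
a-.027=1.211 tang=-3.65 rad=6.66 fy=-3.1 [ 0.602  -0.1003  0.3292]
a-.027=1.224 tang=-5.36 rad=7.14 fy=-2.6 [ 0.6048 -0.1004  0.3302]
a-.027=1.237 tang=-4.72 rad=5.94 fy=-2.4 [ 0.6075 -0.1005  0.3311]
a-.027=1.253 tang=-3.30 rad=7.03 fy=-2.6 [ 0.6109 -0.1005  0.3326]
a-.027=1.268 tang=-3.88 rad=6.15 fy=-2.0 [ 0.6142 -0.1006  0.3336]
```

```bash
python3 -m inch '[1.4,-0.1,0.5,0,0,0,0,2.9,-0.1,0.9,0,0,0,0,2.9,-0.1,0.9,0,0,0,0]' >/dev/null && python3 chk.py 8 && python3 -m inch '[1.4,-0.1,0.5,0,0,0,0,2.9,-0.1,0.8,0,0,0,0,2.9,-0.1,0.8,0,0,0,0]' >/dev/null && python3 chk.py 8 && python3 -m inch '[1.4,-0.1,0.5,0,0,0,0,2.9,-0.1,0.8,0,0,0,0,2.9,-0.1,0.8,0,0,0,0]' >/dev/null && python3 chk.py 8 && python3 -m inch '[1.4,-0.1,0.5,0,0,0,0,2.9,-0.1,0.7,0,0,0,0,2.9,-0.1,0.7,0,0,0,0]' >/dev/null && python3 chk.py 8 && python3 -m inch '[1.4,-0.1,0.4,0,0,0,0,2.9,-0.1,0.7,0,0,0,0,2.9,-0.1,0.7,0,0,0,0]' >/dev/null && python3 chk.py 8 && python3 -m inch '[1.4,-0.1,0.3,0,0,0,0,2.9,-0.1,0.6,0,0,0,0,2.9,-0.1,0.6,0,0,0,0]' >/dev/null && python3 chk.py 8
```

```text
a-.027=1.281 tang=-4.35 rad=7.48 fy=-2.8 [ 0.617  -0.1007  0.3344]
a-.027=1.294 tang=-4.38 rad=7.20 fy=-2.6 [ 0.6197 -0.1008  0.3351]
a-.027=1.306 tang=-4.32 rad=6.33 fy=-3.5 [ 0.6225 -0.1008  0.3358]
a-.027=1.319 tang=-4.04 rad=6.08 fy=-2.2 [ 0.6253 -0.1009  0.3365]
a-.027=1.336 tang=-3.78 rad=7.08 fy=-1.8 [ 0.629  -0.101   0.3378]
a-.027=1.350 tang=-2.90 rad=5.76 fy=-2.9 [ 0.632  -0.1011  0.3384]
```

```bash
python3 -m inch '[1.4,-0.1,0.3,0,0,0,0,2.9,-0.1,0.6,0,0,0,0,2.9,-0.1,0.6,0,0,0,0]' >/dev/null && python3 chk.py 7.5 && python3 -m inch '[1.4,-0.1,0.3,0,0,0,0,2.9,-0.1,0.6,0,0,0,0,2.9,-0.1,0.6,0,0,0,0]' >/dev/null && python3 chk.py 7.5 && python3 -m inch '[1.4,-0.1,0.3,0,0,0,0,2.9,-0.1,0.5,0,0,0,0,2.9,-0.1,0.5,0,0,0,0]' >/dev/null && python3 chk.py 7.5 && python3 -m inch '[1.4,-0.1,0.3,0,0,0,0,2.9,-0.1,0.5,0,0,0,0,2.9,-0.1,0.5,0,0,0,0]' >/dev/null && python3 chk.py 7.5 && python3 -m inch '[1.4,-0.1,0.2,0,0,0,0,2.9,-0.1,0.4,0,0,0,0,2.9,-0.1,0.4,0,0,0,0]' >/dev/null && python3 chk.py 7.5 && python3 -m inch '[1.4,-0.1,0.2,0,0,0,0,2.9,-0.1,0.4,0,0,0,0,2.9,-0.1,0.4,0,0,0,0]' >/dev/null && python3 chk.py 7.5
```

```text
a-.027=1.360 tang=-5.67 rad=7.77 fy=-1.3 [ 0.6343 -0.1011  0.3389]
a-.027=1.370 tang=-5.51 rad=7.76 fy=-1.9 [ 0.6366 -0.1012  0.3392]
a-.027=1.380 tang=-8.34 rad=7.77 fy=-1.1 [ 0.6387 -0.1012  0.3396]
```

```bash
python3 -m inch '[1,0,0.2,0,0,0,0,1,0,0.2,0,0,0,0,1,0,0.2,0,0,0,0]' >/dev/null; python3 chk.py 99;  python3 -m inch '[0,0,0,0,0,0,0,0,0,0,0,0,0,0]' >/dev/null; python3 chk.py 99
```

```text
a-.027=1.382 tang=-8.93 rad=8.19 fy=-1.9 [ 0.6393 -0.1012  0.3397]
a-.027=1.382 tang=-9.56 rad=8.82 fy=-1.8 [ 0.6393 -0.1012  0.3397]
```

```bash
python3 -m inch '[0.6,0,0.1,0,0,0,0,0.6,0,0.1,0,0,0,0,0.6,0,0.1,0,0,0,0,0.6,0,0.1,0,0,0,0]' >/dev/null; python3 chk.py 99;  python3 -m inch '[-2,0,-0.4,0,0,0,0,-4,0,-0.8,0,0,0,0,-6,0,-1.2,0,0,0,0,-6,0,-1.2,0,0,0,0]' >/dev/null; python3 chk.py 99; python3 -m inch '[-2,0,-0.4,0,0,0,0,-4,0,-0.8,0,0,0,0,-4,0,-0.8,0,0,0,0]' >/dev/null; python3 chk.py 99
```

```text
a-.027=1.384 tang=-10.50 rad=8.00 fy=-1.3 [ 0.6397 -0.1012  0.3398]
a-.027=1.362 tang=-6.21 rad=6.75 fy=-1.2 [ 0.6349 -0.1012  0.3389]
a-.027=1.347 tang=-4.84 rad=6.82 fy=-1.3 [ 0.6314 -0.1011  0.3382]
```

```bash
python3 -m inch '[-1.5,0,-0.4,0,0,0,0,-3,0,-0.7,0,0,0,0,-3,0,-0.7,0,0,0,0]' >/dev/null; python3 chk.py 99; python3 -m inch '[-1.5,0,-0.4,0,0,0,0,-3,0,-0.7,0,0,0,0,-3,0,-0.7,0,0,0,0]' >/dev/null; python3 chk.py 99;  python3 - <<'E'
from h import *
im=bot.camera("top");im2=bot.camera("scene")
a=cv2.resize(im[150:310,280:440],(400,400),interpolation=3);b=cv2.resize(im2[130:330,200:400],(400,400),interpolation=3)
cv2.imwrite("pics/up.png",np.hstack([a,b]))
for c in("scene","top"):
  for t in("knee_bar","lid_bar","stay_foot"): print(c,t,[(round(d["confidence"],2),[round(float(x),1) for x in d["uv"]]) for d in bot.spot_point(c,t)])
E
```

```text
a-.027=1.335 tang=-4.53 rad=6.54 fy=-1.4 [ 0.6287 -0.101   0.3377]
a-.027=1.324 tang=-2.39 rad=6.93 fy=-1.4 [ 0.6264 -0.101   0.3372]
scene knee_bar [(0.55, [354.8, 241.4]), (0.17, [398.3, 239.9])]
scene lid_bar [(0.72, [309.8, 227.2])]
scene stay_foot []
top knee_bar [(0.71, [320.1, 214.3])]
top lid_bar [(0.82, [402.7, 186.8])]
top stay_foot [(0.72, [342.5, 234.3])]
```

View pics/up.png

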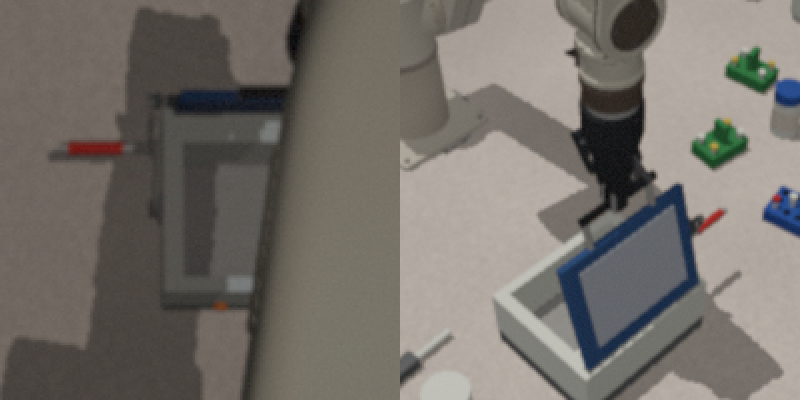

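The lid is up; the red bar shows at top (318.4,209.2) and scene (355.5,240.5). The lid's pull on the bar is fading, so the stay is taking the load.

```bash
python3 - <<'E'
from h import *
p=tri((355.5,240.5),(318.4,209.2));print(p)
E
python3 -m inch '[-1,0,-0.2,0,0,0,0,-2,0,-0.5,0,0,0,0,-2,0,-0.5,0,0,0,0,-2,0,-0.5,0,0,0,0]' >/dev/null; python3 chk.py 99; python3 -m inch '[-0.8,0,-0.2,0,0,0,0,-1.5,0,-0.4,0,0,0,0,-1.5,0,-0.4,0,0,0,0]' >/dev/null; python3 chk.py 99
```

```text
[0.63569966 0.0890173  0.13770613]
a-.027=1.319 tang=-0.53 rad=7.27 fy=-0.5 [ 0.6252 -0.1009  0.3369]
a-.027=1.314 tang=-0.14 rad=6.17 fy=-2.5 [ 0.6242 -0.1009  0.3367]
```

The knee stands 52 mm behind and about 58 mm above the foot, which is within the locked range, and no pull is left. I'll release and rise.

```bash
python3 -m inch '[0,0,0,0,0,0,15,0,0,0,0,0,0,30,0,0,0,0,0,0,41,0,0,0,0,0,0,41,0,0,5,0,0,0,41,0,0,20,0,0,0,41,0,0,45,0,0,0,41,0,0,75,0,0,0,41]'
python3 - <<'E'
from h import *
bot.camera("top");bot.camera("scene")
for c in("scene","top"):
  for t in("knee_bar","lid_bar","stay_foot"): print(c,t,[(round(d["confidence"],2),[round(float(x),1) for x in d["uv"]]) for d in bot.spot_point(c,t)])
E
```

```text
clock: 13.95
eef_pos: [0.6227, -0.1005, 0.4083]
tool_rot: [0.716, 0.699, -0.001, -0.002]
ft_force: [1.3, -0.0, 0.8]
grip_width: 0.0351
grasp_force: 0.0
scene knee_bar [(0.59, [390.2, 194.8]), (0.52, [353.2, 239.4])]
scene lid_bar [(0.71, [309.6, 228.4]), (0.46, [302.2, 297.4])]
scene stay_foot []
top knee_bar [(0.73, [320.8, 208.9])]
top lid_bar [(0.95, [403.5, 187.6])]
top stay_foot [(0.82, [341.7, 236.6]), (0.33, [230.1, 289.1])]
```

```bash
python3 -c "
from h import *
print(bot.get_obs()['joint_pos'].round(2), onz('top',(231.2,290.1),0), onz('top',(226,286.5),.07))"
python3 -m inch '[-110,290,0,0,0,0.99,60,-110,290,0,0,0,0.99,60,-110,290,0,0,0,0.99,60,-110,290,0,0,0,0.99,60,-110,290,0,0,0,0.99,60,-110,290,0,0,0,0.99,60,-110,290,0,0,0,0.99,60,-110,290,0,0,0,0.99,60]'
```

```text
[-0.16  0.57  0.89  1.9   0.    1.43] [0.45543444 0.32449956 0.        ] [0.45481585 0.32601359 0.07      ]
clock: 15.02
eef_pos: [0.5108, 0.1931, 0.4083]
tool_rot: [0.293, 0.956, 0.0, -0.001]
ft_force: [0.7, -1.0, 0.2]
grip_width: 0.0516
grasp_force: 0.0
```

```bash
python3 -m inch '[-55,137,0,0,0,0.48,60,-55,137,0,0,0,0.48,60,-55,137,0,0,0,0.48,60,-55,137,0,0,0,0.48,60,-55,137,-240,0,0,0.48,60,-55,137,-240,0,0,0.48,60,-55,137,-240,0,0,0.48,60,-55,137,-240,0,0,0.48,60]'
python3 -m inch '[0,0,-75,0,0,0,60,0,0,-75,0,0,0,60,0,0,-75,0,0,0,60]'
python3 - <<'E'
from h import *
o=bot.get_obs();im=bot.camera("top");im2=bot.camera("scene")
print(o["eef_pos"],o["tool_rot"],proj("scene",o["eef_pos"]))
a=cv2.resize(im[250:330,190:270],(400,400),interpolation=3);b=cv2.resize(im2[150:230,320:400],(400,400),interpolation=3)
cv2.imwrite("pics/car2.png",np.hstack([a,b]))
E
```

```text
clock: 15.68
eef_pos: [0.4572, 0.3261, 0.2399]
tool_rot: [0.062, 0.998, -0.0, -0.0]
ft_force: [1.1, -0.0, 0.1]
grip_width: 0.0512
grasp_force: 0.0
clock: 15.93
eef_pos: [0.4529, 0.3224, 0.1586]
tool_rot: [0.062, 0.998, -0.006, -0.007]
ft_force: [-0.6, -0.9, -1.3]
grip_width: 0.0511
grasp_force: 0.0
[0.45291325 0.3224146  0.15863012] [ 0.06231225  0.99801764 -0.00555099 -0.00686748] [[358.90120684 172.31222555]]
```

View pics/car2.png

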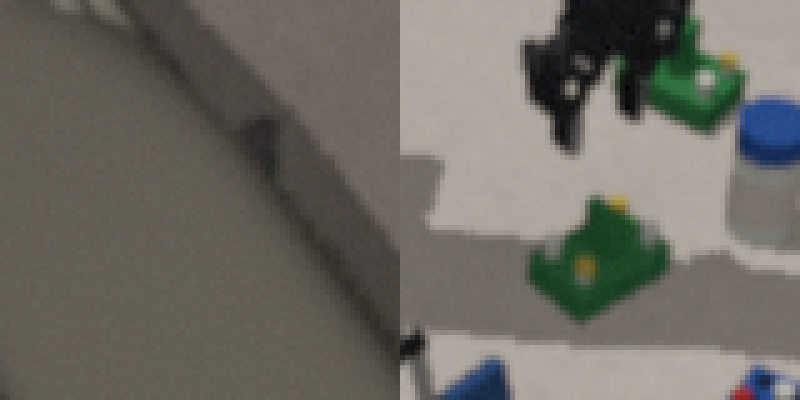

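The carrier stands untouched below the fingers, with its tab at scene (361.4,193). I'll check this against my estimate.

```bash
python3 -m inch '[0,0,0,0,0,0,60,0,0,0,0,0,0,60]'; python3 -c "
from h import *
print(proj('scene',[[.4563,.3322,.06],[.455,.326,.06],[.4563,.3322,.03]]),[onz('scene',(361.4,193),z) for z in (.055,.065)])"
```

```text
clock: 16.2
eef_pos: [0.4602, 0.3274, 0.1706]
tool_rot: [0.062, 0.998, 0.002, 0.002]
ft_force: [-0.4, 0.4, -0.1]
grip_width: 0.0511
grasp_force: 0.0
[[359.43295933 192.93552195]
 [358.02684264 193.6013693 ]
 [358.83481645 199.10221168]] [array([0.4582458 , 0.34134415, 0.055     ]), array([0.46485755, 0.33239531, 0.065     ])]
```

```bash
python3 -m inch '[-2,4,-40,0,0,0,60,-2,4,-80,0,0,0,60,-2,4,-105,0,0,0,60,-2,4,-105,0,0,0,60,-2,4,-105,0,0,0,60]'
```

```text
clock: 16.62
eef_pos: [0.4568, 0.3306, 0.0634]
tool_rot: [0.062, 0.998, 0.0, 0.0]
ft_force: [-0.1, -0.8, 0.9]
grip_width: 0.0515
grasp_force: 0.0
```

```bash
python3 -m inch '[0,0,-4,0,0,0,60,0,0,-4,0,0,0,0,0,0,-4,0,0,0,0,0,0,-4,0,0,0,0,0,0,-4,0,0,0,0,0,0,-4,0,0,0,0]'; python3 -m inch '[0,0,20,0,0,0,0,0,0,50,0,0,0,0,0,0,50,0,0,0,0]'
```

```text
clock: 17.12
eef_pos: [0.4578, 0.3315, 0.0604]
tool_rot: [0.062, 0.998, 0.002, 0.002]
ft_force: [-0.0, 1.6, 6.0]
grip_width: 0.0111
grasp_force: 59.5
clock: 17.37
eef_pos: [0.4589, 0.3319, 0.1135]
tool_rot: [0.062, 0.998, 0.002, 0.003]
ft_force: [1.5, 0.1, -1.0]
grip_width: 0.0114
grasp_force: 58.8
```

```bash
python3 -m inch '[0,0,30,0,0,0.02,0,0,0,65,0,0,0.04,0,5,-20,100,0,0,0.06,0,10,-45,130,0,0,0.08,0,15,-75,150,0,0,0.1,0,20,-108,157,0,0,0.1,0,26,-142,157,0,0,0.1,0,32,-176,157,0,0,0.1,0]' && python3 -m inch '[6,-34,0,0,0,0,0,12,-68,0,0,0,0,0,18,-102,0,0,0,0,0,24,-136,0,0,0,0,0,30,-170,0,0,0,0,0,38,-204,0,0,0,0,0,46,-232,0,0,0,0,0,53,-253,0,0,0,0,0]' && python3 -m inch '[0,0,0,0,0,0,0,0,0,0,0,0,0,0]'
```

```text
clock: 18.03
eef_pos: [0.4885, 0.1529, 0.2661]
tool_rot: [0.012, 1.0, 0.0, 0.001]
ft_force: [0.3, -0.1, -2.0]
grip_width: 0.0112
grasp_force: 58.9
clock: 18.7
eef_pos: [0.5411, -0.1015, 0.2648]
tool_rot: [0.014, 1.0, -0.0, -0.001]
ft_force: [1.0, 0.9, -0.2]
grip_width: 0.0112
grasp_force: 58.8
clock: 18.87
eef_pos: [0.541, -0.0999, 0.2645]
tool_rot: [0.014, 1.0, 0.0, -0.001]
ft_force: [-0.5, 0.7, -2.2]
grip_width: 0.0113
grasp_force: 59.0
```

```bash
python3 -m inch '[2,0,-30,0,0,0,0,2,0,-60,0,0,0,0,2,0,-90,0,0,0,0,2,0,-120,0,0,0,0,2,0,-145,0,0,0,0,2,0,-160,0,0,0,0,2,0,-166,0,0,0,0,2,0,-166,0,0,0,0]'; python3 -m inch '[0,0,-3,0,0,0,0,0,0,-6,0,0,0,0,0,0,-6,0,0,0,0]'
```

```text
clock: 19.53
eef_pos: [0.5418, -0.0973, 0.0977]
tool_rot: [0.012, 1.0, 0.0, -0.002]
ft_force: [0.5, -0.0, -1.6]
grip_width: 0.0113
grasp_force: 59.0
clock: 19.78
eef_pos: [0.5441, -0.0986, 0.0943]
tool_rot: [0.012, 1.0, -0.0, 0.001]
ft_force: [0.4, 0.1, -1.9]
grip_width: 0.011
grasp_force: 59.0
```

```bash
python3 -m inch '[0,0,-2,0,0,0,0,0,0,-4,0,0,0,0,0,0,-4,0,0,0,0,0,0,-4,0,0,0,0]'
```

```text
clock: 20.12
eef_pos: [0.5442, -0.099, 0.0904]
tool_rot: [0.013, 1.0, -0.0, 0.001]
ft_force: [-0.1, -0.9, 2.1]
grip_width: 0.0111
grasp_force: 59.5
```

```bash
python3 -m inch '[0,0,0,0,0,0,20,0,0,0,0,0,0,40,0,0,0,0,0,0,55,0,0,0,0,0,0,55,0,0,10,0,0,0,55,0,0,40,0,0,0,55,0,0,80,0,0,0,55,-10,0,120,0,0,0,55]'; python3 -m inch '[-15,0,30,0,0,0,55,-30,0,70,0,0,0,55,-50,0,100,0,0,-0.12,45,-70,30,100,0,0,-0.24,41,-70,60,100,0,0,-0.36,41,-70,90,100,0,0,-0.48,41,-70,120,100,0,0,-0.6,41,-70,150,100,0,0,-0.72,41]'
python3 - <<'E'
from h import *
im=bot.camera("top");im2=bot.camera("scene")
a=cv2.resize(im[170:300,300:430],(400,400),interpolation=3);b=cv2.resize(im2[180:330,230:380],(400,400),interpolation=3)
cv2.imwrite("pics/placed.png",np.hstack([a,b]))
for c in("scene","top"):
  for t in("carrier","knee_bar","stay_foot"): print(c,t,[(round(d["confidence"],2),[round(float(x),1) for x in d["uv"]]) for d in bot.spot_point(c,t)])
E
```

```text
clock: 20.78
eef_pos: [0.5337, -0.0986, 0.2104]
tool_rot: [0.012, 1.0, 0.0, -0.001]
ft_force: [1.1, -0.9, 0.5]
grip_width: 0.047
grasp_force: 0.0
clock: 21.45
eef_pos: [0.463, 0.0517, 0.3106]
tool_rot: [0.366, 0.931, 0.0, 0.001]
ft_force: [0.6, 1.2, 0.1]
grip_width: 0.035
grasp_force: 0.0
scene carrier [(0.82, [376.5, 168.3]), (0.57, [414.8, 181.2]), (0.54, [225.2, 340.7]), (0.44, [289.4, 279.3])]
scene knee_bar [(0.66, [354.2, 243.0])]
scene stay_foot [(0.26, [288.0, 284.5])]
top carrier [(0.76, [150.0, 324.9])]
top knee_bar [(0.73, [405.2, 184.8])]
top stay_foot []
```

View pics/placed.png

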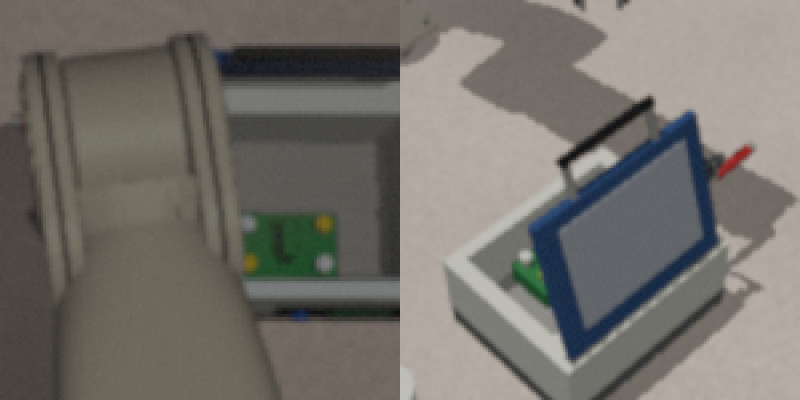

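Carrier stands in the chamber (top crop 290,245) and the lid holds; the red bar is at scene (355.6,240.8). I'll go to the knee bar.

```bash
python3 -m inch '[0,30,0,0,0,-0.12,41,20,47,0,0,0,-0.24,41,50,47,0,0,0,-0.36,41,80,47,0,0,0,-0.48,41,110,47,0,0,0,-0.6,41,140,47,-15,0,0,-0.72,41,160,47,-40,0,0,-0.84,41,173,47,-70,0,0,-0.84,41]'; python3 -m inch '[0,0,-15,0,0,0,41,0,0,-15,0,0,0,41,0,0,-15,0,0,0,41]';python3 - <<'E'
from h import *
o=bot.get_obs();print(o["eef_pos"],o["tool_rot"],o["ft_force"])
im=bot.camera("top");im2=bot.camera("scene")
a=cv2.resize(im[160:260,270:370],(400,400),interpolation=3);b=cv2.resize(im2[180:280,300:400],(400,400),interpolation=3)
cv2.imwrite("pics/knee.png",np.hstack([a,b]))
P=o["eef_pos"]+[0,0,-.022];print(proj("scene",[P,o["eef_pos"]]),proj("top",P))
E
```

```text
clock: 22.52
eef_pos: [0.6399, 0.0961, 0.2397]
tool_rot: [0.713, 0.701, 0.002, 0.001]
ft_force: [-0.5, 0.4, -0.6]
grip_width: 0.0349
grasp_force: 0.0
clock: 22.77
eef_pos: [0.6359, 0.0963, 0.2232]
tool_rot: [0.712, 0.703, -0.001, -0.001]
ft_force: [0.9, -0.3, 0.9]
grip_width: 0.0349
grasp_force: 0.0
[0.63588545 0.0962731  0.22315188] [ 0.71154947  0.70263376 -0.00144792 -0.00102829] [ 0.86179964 -0.27177499  0.92742187]
[[357.21210829 224.97666576]
 [357.73535681 219.69340898]] [[314.04010358 200.95853207]]
```

View pics/knee.png

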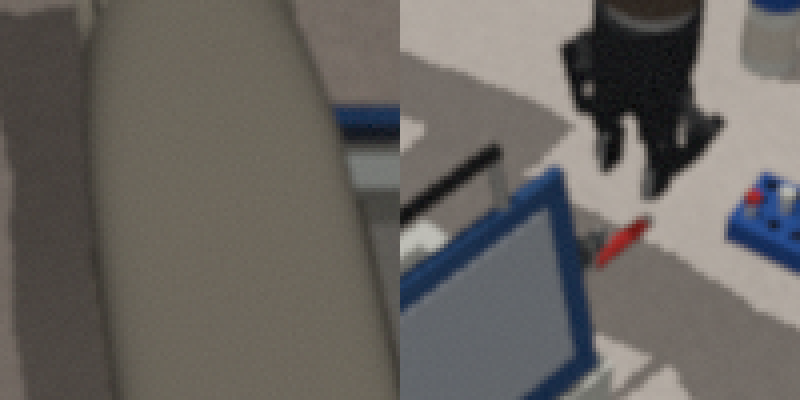

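Fingers are centred over the sleeve (scene crop 625,242), as expected. I'll descend and close gradually.

```bash
python3 -m inch '[0,0,-25,0,0,0,41,0,0,-50,0,0,0,41,0,0,-70,0,0,0,41,0,0,-80,0,0,0,41,0,0,-80,0,0,0,41,0,0,-80,0,0,0,30,0,0,-80,0,0,0,22,0,0,-80,0,0,0,22]';python3 -c "
from h import *
o=bot.get_obs();print(o['eef_pos'],o['ft_force'])"
```

```text
clock: 23.53
eef_pos: [0.6373, 0.0977, 0.1467]
tool_rot: [0.711, 0.703, 0.001, 0.001]
ft_force: [-1.3, -0.1, 0.8]
grip_width: 0.0191
grasp_force: 0.3
[0.63734998 0.09773254 0.14665763] [-1.25729829 -0.10726542  0.77203191]
```

```bash
python3 -m inch '[0,0,-3,0,0,0,22,0,0,-5,0,0,0,22,0,0,-5,0,0,0,22]';python3 -m inch '[0,0,0,0,0,0,18,0,0,0,0,0,0,17,0,0,0,0,0,0,17]'
```

```text
clock: 23.78
eef_pos: [0.6366, 0.0976, 0.1394]
tool_rot: [0.711, 0.703, 0.0, 0.0]
ft_force: [0.5, 0.0, -0.6]
grip_width: 0.0189
grasp_force: 0.0
clock: 24.03
eef_pos: [0.6358, 0.0975, 0.1392]
tool_rot: [0.711, 0.703, -0.001, -0.001]
ft_force: [-2.8, -0.3, 1.4]
grip_width: 0.0146
grasp_force: 1.4
```

```bash
python3 -m inch '[-0.5,0,0,0,0,0,12,-0.5,0,0,0,0,0,6,-0.5,0,0,0,0,0,0,-0.5,0,0,0,0,0,0]';python3 -m inch '[0,0,0,0,0,0,0]'
```

```text
clock: 24.37
eef_pos: [0.6355, 0.0975, 0.1393]
tool_rot: [0.711, 0.703, -0.0, -0.0]
ft_force: [-3.9, -0.2, 1.5]
grip_width: 0.0122
grasp_force: 58.4
clock: 24.45
eef_pos: [0.6355, 0.0976, 0.1393]
tool_rot: [0.711, 0.703, -0.0, -0.0]
ft_force: [-4.9, 0.0, 1.5]
grip_width: 0.0121
grasp_force: 58.4
```

```bash
cat > chk2.py <<'E'
import sys
from h import *
o=bot.get_obs();p=o["eef_pos"];f=o["ft_force"]
r=np.array([p[0]-.5845,p[2]-.0865]);n=np.hypot(*r);r/=n;t=np.array([-r[1],r[0]])
F=f[[0,2]];print("t=%.2f beta=%.3f r=%.1f tang=%.1f rad=%.1f fy=%.1f w=%.4f"%(o["clock"],np.arctan2(r[1],r[0]),n*1000,F@t,F@r,f[1],o["grip_width"]),p.round(4),f.round(1))
sys.exit(int(abs(F@r)>float(sys.argv[1])))
E
python3 chk2.py 15 ; python3 -m inch '[-1.1,0,1,0,0,0,0,-2.2,0,2,0,0,0,0,-2.2,0,2,0,0,0,0]'>/dev/null; python3 chk2.py 15 && python3 -m inch '[-1.1,0,1,0,0,0,0,-2.2,0,1.9,0,0,0,0,-2.2,0,1.9,0,0,0,0]'>/dev/null; python3 chk2.py 15
```

```text
t=24.45 beta=0.803 r=73.4 tang=4.5 rad=-2.3 fy=0.0 w=0.0121 [0.6355 0.0976 0.1393] [-4.9  0.   1.5]
t=24.70 beta=0.829 r=73.4 tang=-4.3 rad=-4.8 fy=0.1 w=0.0120 [0.6341 0.0977 0.1407] [-0.1  0.1 -6.4]
t=24.95 beta=0.881 r=73.4 tang=-2.6 rad=-5.1 fy=1.1 w=0.0121 [0.6312 0.0977 0.1431] [-1.2  1.1 -5.6]
```

```bash
python3 -m inch '[-1.2,0,0.8,0,0,0,0,-2.5,0,1.6,0,0,0,0,-2.5,0,1.6,0,0,0,0]'>/dev/null; python3 chk2.py 15 && python3 -m inch '[-1.2,0,0.9,0,0,0,0,-2.4,0,1.8,0,0,0,0,-2.4,0,1.8,0,0,0,0]'>/dev/null; python3 chk2.py 15 && python3 -m inch '[-1.2,0,0.8,0,0,0,0,-2.5,0,1.6,0,0,0,0,-2.5,0,1.6,0,0,0,0]'>/dev/null; python3 chk2.py 15
```

```text
t=25.20 beta=0.927 r=73.3 tang=-2.0 rad=-5.5 fy=1.4 w=0.0125 [0.6285 0.0977 0.1451] [-1.7  1.4 -5.6]
t=25.45 beta=0.968 r=73.2 tang=-0.5 rad=-5.4 fy=1.9 w=0.0121 [0.626  0.0978 0.1468] [-2.7  1.9 -4.7]
t=25.70 beta=1.008 r=73.2 tang=-0.4 rad=-6.7 fy=3.2 w=0.0125 [0.6235 0.0978 0.1484] [-3.2  3.2 -5.9]
```

```bash
python3 -m inch '[-1.7,0.2,0.8,0,0,0,0,-3.4,0.3,1.3,0,0,0,0,-3.4,0.3,1.3,0,0,0,0]'>/dev/null; python3 chk2.py 15 && python3 -m inch '[-1.7,0.1,0.7,0,0,0,0,-3.4,0.2,1.3,0,0,0,0,-3.4,0.2,1.3,0,0,0,0]'>/dev/null; python3 chk2.py 15 && python3 -m inch '[-1.7,0.1,0.7,0,0,0,0,-3.4,0.2,1.3,0,0,0,0,-3.4,0.2,1.3,0,0,0,0]'>/dev/null; python3 chk2.py 15
```

```text
t=25.95 beta=1.055 r=72.9 tang=0.9 rad=-5.4 fy=3.1 w=0.0122 [0.6204 0.0979 0.15  ] [-3.4  3.1 -4.2]
t=26.20 beta=1.104 r=72.7 tang=1.3 rad=-3.9 fy=2.6 w=0.0124 [0.6172 0.098  0.1514] [-3.   2.6 -2.9]
t=26.45 beta=1.154 r=72.4 tang=2.3 rad=-4.1 fy=2.1 w=0.0119 [0.6138 0.0981 0.1527] [-3.8  2.1 -2.8]
```

```bash
python3 -m inch '[-2,0.1,0.8,0,0,0,0,-4.1,0.2,1.5,0,0,0,0,-4.1,0.2,1.5,0,0,0,0]'>/dev/null; python3 chk2.py 15 && python3 -m inch '[-2.1,0.1,0.6,0,0,0,0,-4.2,0.2,1.2,0,0,0,0,-4.2,0.2,1.2,0,0,0,0]'>/dev/null; python3 chk2.py 15 && python3 -m inch '[-2.1,0.1,0.5,0,0,0,0,-4.3,0.2,0.9,0,0,0,0,-4.3,0.2,0.9,0,0,0,0]'>/dev/null; python3 chk2.py 15&& python3 -m inch '[-2.1,0.1,0.4,0,0,0,0,-4.3,0.2,0.7,0,0,0,0,-4.3,0.2,0.7,0,0,0,0]'>/dev/null; python3 chk2.py 15
```

```text
t=26.70 beta=1.217 r=72.2 tang=2.6 rad=-1.6 fy=0.7 w=0.0126 [0.6095 0.0983 0.1542] [-3.   0.7 -0.6]
t=26.95 beta=1.278 r=71.9 tang=3.5 rad=-1.0 fy=1.0 w=0.0123 [0.6052 0.0985 0.1553] [-3.7  1.   0. ]
t=27.20 beta=1.340 r=71.6 tang=4.6 rad=-0.2 fy=0.0 w=0.0122 [0.6009 0.0986 0.1562] [-4.5  0.   0.8]
t=27.45 beta=1.402 r=71.3 tang=5.7 rad=1.9 fy=-0.9 w=0.0123 [0.5965 0.0988 0.1568] [-5.3 -0.9  2.9]
```

```bash
sed -i 's/\.5845/.586/;s/\.0865/.0835/' chk2.py; python3 -m inch '[-2.6,0,0.3,0,0,0,0,-5.3,0.1,0.5,0,0,0,0,-5.3,0.1,0.5,0,0,0,0]'>/dev/null; python3 chk2.py 15 && python3 -m inch '[-2.6,0,0.1,0,0,0,0,-5.2,0.1,0.2,0,0,0,0,-5.2,0.1,0.2,0,0,0,0]'>/dev/null; python3 chk2.py 15 && python3 -m inch '[-2.9,0,-0.1,0,0,0,0,-5.9,0.1,-0.2,0,0,0,0,-5.9,0.1,-0.2,0,0,0,0]'>/dev/null; python3 chk2.py 15&& python3 -m inch '[-2.9,0,-0.3,0,0,0,0,-5.8,0.1,-0.7,0,0,0,0,-5.8,0.1,-0.7,0,0,0,0]'>/dev/null; python3 chk2.py 15
```

```text
t=27.70 beta=1.505 r=73.9 tang=5.1 rad=3.0 fy=-0.7 w=0.0121 [0.5908 0.0991 0.1572] [-4.9 -0.7  3.3]
t=27.95 beta=1.581 r=73.7 tang=5.6 rad=3.9 fy=-0.6 w=0.0120 [0.5853 0.0993 0.1572] [-5.7 -0.6  3.9]
t=28.20 beta=1.668 r=73.6 tang=6.8 rad=4.7 fy=-0.8 w=0.0123 [0.5788 0.0995 0.1568] [-7.2 -0.8  4. ]
t=28.45 beta=1.755 r=73.5 tang=7.7 rad=4.4 fy=1.2 w=0.0122 [0.5725 0.0997 0.1558] [-8.4  1.2  2.9]
```

```bash
python3 -m inch '[-3,0,-0.4,0,0,0,0,-6.1,0.1,-0.8,0,0,0,0,-6.1,0.1,-0.8,0,0,0,0]'>/dev/null; python3 chk2.py 15 && python3 -m inch '[-2.8,0,-0.8,0,0,0,0,-5.7,0.1,-1.5,0,0,0,0,-5.7,0.1,-1.5,0,0,0,0]'>/dev/null; python3 chk2.py 15 && python3 -m inch '[-2.8,0,-1,0,0,0,0,-5.5,0.1,-2,0,0,0,0,-5.5,0.1,-2,0,0,0,0]'>/dev/null; python3 chk2.py 15&& python3 -m inch '[-2.7,0,-1.3,0,0,0,0,-5.3,0.1,-2.6,0,0,0,0,-5.3,0.1,-2.6,0,0,0,0]'>/dev/null; python3 chk2.py 15&& python3 -m inch '[-2.5,0,-1.5,0,0,0,0,-5,0.1,-3.1,0,0,0,0,-5,0.1,-3.1,0,0,0,0]'>/dev/null; python3 chk2.py 15
```

```text
t=28.70 beta=1.851 r=73.6 tang=7.8 rad=2.1 fy=-0.4 w=0.0121 [0.5657 0.0998 0.1542] [-8.1 -0.4 -0.2]
t=28.95 beta=1.939 r=73.7 tang=8.7 rad=1.9 fy=0.3 w=0.0124 [0.5595 0.1    0.1522] [-8.8  0.3 -1.3]
t=29.20 beta=2.025 r=73.7 tang=9.2 rad=2.3 fy=2.0 w=0.0121 [0.5537 0.1001 0.1497] [-9.3  2.  -2. ]
t=29.45 beta=2.111 r=73.7 tang=9.6 rad=0.7 fy=1.4 w=0.0119 [0.5481 0.1002 0.1467] [-8.7  1.4 -4.3]
t=29.70 beta=2.195 r=73.8 tang=9.9 rad=0.5 fy=1.6 w=0.0124 [0.5429 0.1002 0.1433] [-8.3  1.6 -5.3]
```

```bash
python3 -m inch '[-2.3,0,-1.8,0,0,0,0,-4.6,0.1,-3.6,0,0,0,0,-4.6,0.1,-3.6,0,0,0,0]'>/dev/null; python3 chk2.py 15 && python3 -m inch '[-2.1,0,-2,0,0,0,0,-4.3,0.1,-4,0,0,0,0,-4.3,0.1,-4,0,0,0,0]'>/dev/null; python3 chk2.py 15 && python3 -m inch '[-2,0,-2.1,0,0,0,0,-4,0.1,-4.3,0,0,0,0,-4,0.1,-4.3,0,0,0,0]'>/dev/null; python3 chk2.py 15&& python3 -m inch '[-1.8,0,-2.3,0,0,0,0,-3.6,0.1,-4.7,0,0,0,0,-3.6,0.1,-4.7,0,0,0,0]'>/dev/null; python3 chk2.py 15&& python3 -m inch '[-1.6,0,-2.5,0,0,0,0,-3.3,0.1,-5,0,0,0,0,-3.3,0.1,-5,0,0,0,0]'>/dev/null; python3 chk2.py 15
```

```text
t=29.95 beta=2.278 r=73.7 tang=9.6 rad=1.2 fy=1.6 w=0.0115 [0.5381 0.1004 0.1395] [-8.1  1.6 -5.3]
t=30.20 beta=2.361 r=73.6 tang=9.5 rad=0.6 fy=2.2 w=0.0124 [0.5337 0.1005 0.1353] [-7.1  2.2 -6.3]
t=30.45 beta=2.442 r=73.6 tang=11.4 rad=0.9 fy=1.9 w=0.0119 [0.5296 0.1005 0.1309] [-8.   1.9 -8.2]
t=30.70 beta=2.525 r=73.5 tang=11.3 rad=1.3 fy=1.8 w=0.0120 [0.526  0.1006 0.126 ] [-7.6  1.8 -8.5]
t=30.95 beta=2.606 r=73.5 tang=10.1 rad=1.8 fy=1.4 w=0.0120 [0.5228 0.1007 0.121 ] [-6.7  1.4 -7.7]
```

```bash
python3 -m inch '[-1.5,0,-2.7,0,0,0,0,-3,0.1,-5.5,0,0,0,0,-3,0.1,-5.5,0,0,0,0]'>/dev/null; python3 chk2.py 15 && python3 -m inch '[-1.2,0,-2.7,0,0,0,0,-2.4,0.1,-5.4,0,0,0,0,-2.4,0.1,-5.4,0,0,0,0]'>/dev/null; python3 chk2.py 15 && python3 -m inch '[-1,0,-2.8,0,0,0,0,-2,0.1,-5.6,0,0,0,0,-2,0.1,-5.6,0,0,0,0]'>/dev/null; python3 chk2.py 15&& python3 -m inch '[-0.7,0,-2.8,0,0,0,0,-1.5,0.1,-5.6,0,0,0,0,-1.5,0.1,-5.6,0,0,0,0]'>/dev/null; python3 chk2.py 15
```

```text
t=31.20 beta=2.691 r=73.4 tang=10.8 rad=1.8 fy=2.4 w=0.0124 [0.5199 0.1007 0.1154] [-6.3  2.4 -8.9]
t=31.45 beta=2.770 r=73.3 tang=11.1 rad=2.1 fy=1.2 w=0.0126 [0.5177 0.1008 0.1101] [-6.   1.2 -9.6]
t=31.70 beta=2.850 r=73.2 tang=10.5 rad=1.6 fy=1.7 w=0.0123 [0.5159 0.1009 0.1045] [-4.6  1.7 -9.6]
t=31.95 beta=2.928 r=73.1 tang=10.6 rad=3.1 fy=0.9 w=0.0126 [0.5146 0.101  0.099 ] [-5.2  0.9 -9.7]
```

```bash
sed -i 's/^sys.exit.*/sys.exit(int(abs(F@r)>15 or F@t<float(sys.argv[1])))/' chk2.py; python3 -m inch '[-0.6,0,-2,0,0,0,0,-1.2,0.1,-4,0,0,0,0,-1.2,0.1,-4,0,0,0,0]'>/dev/null; python3 chk2.py 7 && python3 -m inch '[-0.4,0,-2,0,0,0,0,-0.8,0,-4,0,0,0,0,-0.8,0,-4,0,0,0,0]'>/dev/null && python3 chk2.py 7 && python3 -m inch '[-0.2,0,-2,0,0,0,0,-0.5,0,-4,0,0,0,0,-0.5,0,-4,0,0,0,0]'>/dev/null && python3 chk2.py 7&& python3 -m inch '[-0.1,0,-1.5,0,0,0,0,-0.2,0,-3,0,0,0,0,-0.2,0,-3,0,0,0,0]'>/dev/null && python3 chk2.py 7&& python3 -m inch '[0,0,-1.5,0,0,0,0,0,0,-3,0,0,0,0,0,0,-3,0,0,0,0]'>/dev/null && python3 chk2.py 7
```

```text
t=32.20 beta=2.976 r=73.0 tang=10.1 rad=4.1 fy=0.6 w=0.0118 [0.514  0.101  0.0956] [-5.7  0.6 -9.3]
t=32.45 beta=3.022 r=72.8 tang=9.8 rad=3.9 fy=0.5 w=0.0122 [0.5137 0.1011 0.0922] [-5.   0.5 -9.3]
t=32.70 beta=3.073 r=72.7 tang=8.5 rad=5.7 fy=1.1 w=0.0122 [0.5134 0.1011 0.0885] [-6.2  1.1 -8.1]
t=32.95 beta=3.104 r=72.5 tang=3.2 rad=7.3 fy=1.0 w=0.0120 [0.5136 0.1011 0.0863] [-7.4  1.  -2.9]
```

```bash
python3 -m inch '[-1,0,-0.6,0,0,0,0,-1.3,0,-0.8,0,0,0,0,-1.3,0,-0.8,0,0,0,0]'>/dev/null; python3 chk2.py 7;  python3 - <<'E'
from h import *
im=bot.camera("top");im2=bot.camera("scene")
a=cv2.resize(im[180:300,320:440],(400,400),interpolation=3);b=cv2.resize(im2[200:340,230:370],(400,400),interpolation=3)
cv2.imwrite("pics/shut.png",np.hstack([a,b]))
for c in("scene","top"):
  for t in("lid_bar",): print(c,t,[(round(d["confidence"],2),[round(float(x),1) for x in d["uv"]]) for d in bot.spot_point(c,t)])
E
```

```text
t=33.20 beta=3.103 r=72.5 tang=3.3 rad=5.8 fy=0.3 w=0.0127 [0.5135 0.1011 0.0863] [-5.9  0.3 -3.1]
scene lid_bar [(0.76, [271.2, 244.9]), (0.19, [244.5, 375.1])]
top lid_bar [(0.92, [395.5, 282.4])]
```

View pics/shut.png

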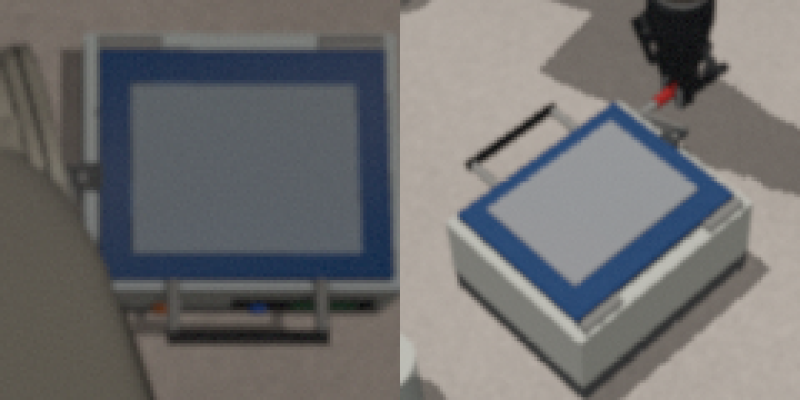

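The lid lies on the rim (bar at scene (269,247), the same as at the start). I'll ease the last of the load, then release.

```bash
python3 -m inch '[-0.5,0,-0.8,0,0,0,0,-0.7,0,-1.2,0,0,0,0,-0.7,0,-1.2,0,0,0,0]'>/dev/null; python3 chk2.py 7; python3 -m inch '[-0.2,0,-0.8,0,0,0,0,-0.4,0,-1.2,0,0,0,0,-0.4,0,-1.2,0,0,0,0]'>/dev/null; python3 chk2.py 7
```

```text
t=33.65 beta=3.113 r=72.5 tang=1.4 rad=5.0 fy=0.6 w=0.0117 [0.5136 0.1011 0.0856] [-5.   0.6 -1.2]
t=33.90 beta=3.124 r=72.4 tang=0.9 rad=5.0 fy=0.7 w=0.0122 [0.5136 0.1011 0.0848] [-5.   0.7 -0.8]
```

```bash
python3 -m inch '[0,0,0,0,0,0,12,0,0,0,0,0,0,18,0,0,0,0,0,0,26,0,0,0,0,0,0,35,0,0,0,0,0,0,41,0,0,0,0,0,0,41,0,0,20,0,0,0,41,0,0,50,0,0,0,41]' && python3 -m inch '[0,0,40,0,0,0,41,-20,10,80,0,0,0,41,-40,30,120,0,0,0,41,-60,50,140,0,0,0,41,-60,50,140,0,0,0,41]'
python3 - <<'E'
from h import *
bot.camera("top");bot.camera("scene")
for c in("scene","top"):
  for t in("lid_bar","knee_bar"): print(c,t,[(round(d["confidence"],2),[round(float(x),1) for x in d["uv"]]) for d in bot.spot_point(c,t)])
E
```

```text
clock: 34.57
eef_pos: [0.5114, 0.1004, 0.1322]
tool_rot: [0.711, 0.703, -0.003, -0.002]
ft_force: [0.6, -0.3, 0.1]
grip_width: 0.035
grasp_force: 0.0
clock: 34.98
eef_pos: [0.4537, 0.1539, 0.2809]
tool_rot: [0.71, 0.704, 0.005, 0.002]
ft_force: [0.9, -0.5, 0.6]
grip_width: 0.0348
grasp_force: 0.0
scene lid_bar [(0.82, [271.1, 246.8])]
scene knee_bar [(0.52, [324.2, 231.4])]
top lid_bar [(0.78, [397.0, 280.8])]
top knee_bar [(0.76, [322.4, 264.5])]
```

Lid bar and knee bar are back at their starting pixels and the hand is clear, so I'm handing in.

```bash
python3 -m inch '[0,0,0,0,0,0,41,0,0,0,0,0,0,41,0,0,0,0,0,0,41]' >/dev/null; python3 -c "
from workcell import bot
print(bot.job_done())"
```

```text
the job is handed in; nothing more can be done
None
```

I locked the lid open on its stay, stood the carrier in the chamber and let go, folded the knee bar, lowered the lid shut with the hand clear, and handed the job in at about 35 s; no verdict came back.

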